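# Set a slack adjuster on its mark and nip up its lock ring

### The arm

A 7-joint arm with a two-finger parallel gripper is mounted at the origin on a cart in front of the work surface, level with it; the furniture and walls round the work are solid. World frame = base frame: x ahead of the robot, y to its left, z up, the work surface at z = 0. Lengths are in mm, angles in rad, forces in N, time in s.
With the tool pointing down it reaches from about 350 to 900 mm from the base axis. Payload 7.2 kg.
Tool frame: the origin (TCP) lies midway between the tips of the shut fingers; the grasp point (between the pads) lies bot.grasp_offset behind it (bot.grasp_offset is the distance from the TCP to the grasp point, in mm); z points along the fingers, y is the line along which they close (so a half turn about z gives the same grasp; the last joint's range is limited). The gripper opens to 85 mm and grips with 20 to 120 N. Pads are 22 mm wide; open, the fingers measure 114 mm over their backs; the gripper's body (76 mm by 85 mm) begins 54 mm behind the grasp point. The pads swing forward as they close: fully open they stand 13 mm farther back than shut.
Start: joints at [1.061, 0.411, -0.013, 1.596, 0.006, 1.134, -0.082], TCP at [267.219, -564.999, 192.697] pointing down, gripper open.
Joint ranges: [-2.95, 2.95], [-0.29, 1.99], [-1.47, 1.44], [0.14, 2.54], [-1.03, 4.17], [0.13, 1.85], [-2.86, 2.86]. Speed limits (rad/s): [2.39, 2.39, 3.01, 3.01, 3.14, 3.14, 3.14].

### API

Orientations are given as [roll, pitch, yaw] about the fixed x, y, z axes, in that order (R = Rz(yaw) Ry(pitch) Rx(roll)).
In Python, from plant import bot, optics, job, models gives the robot as it stands. The module is installed in compiled form; this text tells all that it offers.
- The arm moves only by the tool servo_tool, never from a script. Its argument "deltas" is one flat list of numbers, 5 for each row, row after row: the opening, from -1 (shut) to 1 (fully open), then the shift along the world's x, y, z each as a share of 0.12 m, from -1 to 1, then the turn about the world's z as a share of 90 degrees, from -1 to 1. In form: [fingers, x, y, z, turn, fingers, x, y, z, turn, ...]. A call has 1 to 20 rows; each row is the pose to reach, as a shift and turn from the pose commanded when the call began; what a row does not reach only later rows make up. A row lasts 1/12 s, in which the tool goes at most 41.7 mm and 7.16 degrees, less where a joint would pass 70% of its speed; a pose out of reach is approached as far as the arm can. A call with a number of a shift or a turn outside -1 to 1 is refused whole. A call with a gripper value outside its range is refused whole. The fingers move at their own pace and stop on an object; "grip_force" is the grip in N (left out, the last holds). Time passes only in rows, so rows that repeat a pose let the fingers close. It gives the time, the measured TCP pose, the force, the opening and the grip force at its end, in the units of the state.
- bot.get_state(): the state, without advancing time (a new reading comes with each control period).
- optics.capture(name): name is "side" or "top"; returns a dict with "color" (384x512x3 uint8, red, green, blue), "fov_y" (degrees; the focal length in pixels is half the picture's height over the tangent of half this angle, whatever the lens; pixels are square), "cx", "cy" (the principal point, pixels), "dist" ([k1, k2, p1, p2, k3] as OpenCV has them; the pictures are not rectified), "cam_to_world" (4x4, takes a point from camera to world coordinates). Camera axes: x right, y down, z forward; pixel columns grow to the right and rows downward; lengths in mm; the calibration is good to about 2 mm. A picture is of the moment at which its call begins. There is no depth.
- job.close_job(): hands the job in; it is judged then, once.
Trained networks look in the newest picture that a camera, given by its name, has taken for a name from the list of things; names that differ only in an ending like _2 or _b are one class to them, and where a whole thing is asked for, a point or a joint stands for the part that bears it (a point fixed in the world has none). Each returns a list of dicts, best first, with "score" (0 to 1); they miss things now and then, are a little off and sometimes report something else, mostly with a low value. They report only what shows in the picture. A call takes as long as a camera call.
- models.trace(label, camera): "pixels" (384x512 bool, what is visible of it) and "box" ([left, top, width, height] in pixels, round what is visible of it).
The state is a dict: "t": time; "qpos": joint angles; "dq": joint speeds; "effort": joint torques, N m; "ee_pos": TCP position; "tool_rot": TCP orientation; "ft_force": force on the tool from outside, world axes, zero at the start; "torque": the same for the moment, N m; "width": opening from 0.0 (shut) to 1.0 (fully open); "grasp_force": force on a finger pad.
Only numpy, scipy, OpenCV 4.12 (cv2) and the standard library are available. Lean on these libraries where they do the work, as an engineer would, in place of code of your own. Each camera call takes 0.05 s, during which the arm holds its last target. There are 200 camera calls.

### The job

One of the three screw adjusters on the jig plate is slack: its two pegs stand apart and its barrel is off its mark. First turn that barrel until its nose points at its index tab, then hold the barrel there and turn its knurled lock ring fully tight by bringing the ring's peg right up to the barrel's peg, without letting the barrel wander off the mark. Leave the two adjusters that are already locked, and the bottles, jar and can standing round them, as they are.

Things in the scene. Friction and masses are not known exactly. Their poses are not given: they have to be found in the camera images.
- slack_barrel (a joint): Angle (rad) of the slack adjuster's barrel (its upper, bright part, with one radial lever and a pointing nose that reaches 100 mm from the axis): 0 = nose at the index tab, positive = counter-clockwise seen from above. Starts -0.75 to -0.30, free from -1.3 to 1.3; stays where left. It turns against the housing with 0.15 N m (2 N at its peg).
- slack_ring (a joint): Angle (rad) of the slack adjuster's knurled dark lock ring (66 mm across, under the barrel) relative to ITS BARREL: 0 = tight (hard stop), starts 0.38 to 0.46, at most 0.5. It binds on the barrel with 0.35 N m (4.7 N at its peg), more than the barrel in the housing: pushing either peg alone turns both together; pressing the pegs towards one another turns the ring on the barrel.
- slack_axis (a point): Centre of the top of the slack adjuster's barrel, on the upright turning axis shared by barrel and ring (98 mm above the table). The axes of all three adjusters stand in a row about 150 mm apart.
- slack_index (a point): Middle of the upper part of the slack adjuster's index tab: a small upright aluminium tab, 10 mm wide, on a strip fixed to the grey housing, 105 mm out from the axis, its top 60 mm above the table. The mark is the level direction from slack_axis to this point.
- slack_barrel_peg (a point): Centre of the top of the upright steel peg on the slack adjuster's barrel lever: 75 mm from the axis, 128 mm above the table, 14 mm thick; bare for 48 mm below its top, where the bright lever (12 mm wide) begins.
- slack_ring_peg (a point): Centre of the top of the upright dark peg on the slack adjuster's lock ring lever: same height, thickness and distance from the axis. Seen from above it stands counter-clockwise of the barrel peg by 0.25 rad plus slack_ring: up to 66 mm over both pegs when slack, 33 mm when tight (the pegs then stand 5 mm apart).
- jig_plate: Plywood plate, 90 x 400 x 12 mm, fixed on the table; origin at the centre of its underside, y axis along the row of three adjusters, index tabs roughly to its -x side (each adjuster up to 0.45 rad either way).
- set_a_barrel (a joint): Barrel angle (rad) of the first neighbour, an adjuster of the same make as the slack one, already on its mark and locked; 0 = on its mark, as it starts.
- set_a_ring (a joint): Lock ring angle (rad) of the first neighbour; 0 = tight, as it starts. It can be knocked loose.
- set_a_barrel_peg (a point): Top centre of the first neighbour's barrel peg (75 mm from its axis, 128 mm high).
- set_a_ring_peg (a point): Top centre of the first neighbour's lock ring peg, 19 mm from its barrel peg.
- set_a_axis (a point): Centre of the top of the first neighbour's barrel, on its axis, 98 mm above the table.
- set_b_barrel (a joint): Barrel angle (rad) of the second neighbour, an adjuster of the same make as the slack one, already on its mark and locked; 0 = on its mark, as it starts.
- set_b_ring (a joint): Lock ring angle (rad) of the second neighbour; 0 = tight, as it starts. It can be knocked loose.
- set_b_barrel_peg (a point): Top centre of the second neighbour's barrel peg (75 mm from its axis, 128 mm high).
- set_b_ring_peg (a point): Top centre of the second neighbour's lock ring peg, 19 mm from its barrel peg.
- set_b_axis (a point): Centre of the top of the second neighbour's barrel, on its axis, 98 mm above the table.
- white_bottle: Loose bystander: white bottle with a green cap, 53 mm across, 120 mm tall, standing in front of the row; origin at the centre of its foot.
- wax_jar: Loose bystander: squat jar with a dark lid, 62 mm across, 64 mm tall, standing in front of the row; origin at the centre of its foot.
- glue_bottle: Loose bystander: white glue bottle with a blue nozzle, 67 mm across, 200 mm tall, standing past one end of the row; origin at the centre of its foot.
- spray_glue: Loose bystander: yellow spray can with an orange cap, 53 mm across, 210 mm tall, standing past the other end of the row; origin at the centre of its foot.

How it is judged:
By the outcome, as a careful person would: the job done as asked, in the order asked, and still so for the second after the job is handed in, with the robot touching nothing.
It also fails if it takes over 40 s, if anything falls off the work surface, if the arm or the gripper's body presses on something with over 40 N, if the wrist force passes 120 N, or if a joint passes its speed limit or range.

## Working session

There is one attempt and no reset: what is moved stays moved. The work goes in short steps, Python scripts to look and compute and a tool call to move; the robot and the scene stay as the last step left them, time stands still between calls to the robot, and variables do not carry over. Pictures are saved under pics/ and viewed, at most 10 in all, crops included, and the job is handed in when it is done.

Besides the shell and the picture viewer there is one more tool, called after ">>>" by a JSON object that holds its "name" and its "arguments". servo_tool: Moves the arm, as the interface text tells. Its arguments: {"type":"object","properties":{"deltas":{"type":"array","items":{"type":"number"}},"grip_force":{"type":"number"}},"required":["deltas"]}

```bash
mkdir -p pics
cat > h.py <<'E'
import numpy as np, cv2
from plant import bot, optics, job, models
def cam(n):
    c=optics.capture(n); h=c["color"].shape[0]; f=h/2/np.tan(np.radians(c["fov_y"])/2)
    c["K"]=np.array([[f,0,c["cx"]],[0,f,c["cy"]],[0,0,1.]]); c["d"]=np.array(c["dist"],float); c["T"]=np.array(c["cam_to_world"]); return c
def ray(c,uv):
    p=cv2.undistortPoints(np.array([[uv]],float),c["K"],c["d"])[0,0]
    return c["T"][:3,3], c["T"][:3,:3]@np.array([p[0],p[1],1])
def at_z(c,uv,z):
    o,d=ray(c,uv); return o+d*(z-o[2])/d[2]
def proj(c,P):
    W=np.linalg.inv(c["T"]); r,_=cv2.Rodrigues(W[:3,:3])
    return cv2.projectPoints(np.array(P,float).reshape(-1,1,3),r,W[:3,3],c["K"],c["d"])[0][:,0]
def tri(c1,p1,c2,p2):
    o1,d1=ray(c1,p1);o2,d2=ray(c2,p2)
    s=np.linalg.lstsq(np.c_[d1,-d2],o2-o1,rcond=None)[0]
    a=o1+s[0]*d1;b=o2+s[1]*d2; return (a+b)/2,np.linalg.norm(a-b)
def save(c,n,box=None,s=1):
    im=c["color"][...,::-1]
    if box: x,y,w,h=box; im=im[y:y+h,x:x+w]
    cv2.imwrite("pics/"+n,cv2.resize(im,None,fx=s,fy=s,interpolation=cv2.INTER_CUBIC))
E
python3 - <<'E'
from h import *
for n in ("top","side"):
    c=cam(n); save(c,n+"0.png",s=1.5); print(n,c["T"].round(2).tolist(),c["K"][0,0],c["d"])
    for l in ["slack_barrel_peg","slack_ring_peg","slack_barrel","slack_ring","slack_axis","slack_index","set_a_barrel_peg","set_a_barrel","set_a_ring","jig_plate","white_bottle","wax_jar","glue_bottle","spray_glue"]:
        print(l,[(round(r["score"],2),[int(v) for v in r["box"]]) for r in models.trace(l,n)][:5])
print(bot.get_state(), bot.grasp_offset)
E
```

```text
top [[-0.0, -0.99, 0.17, 382.28], [-1.0, 0.0, -0.0, 42.31], [0.0, -0.17, -0.99, 1175.23], [0.0, 0.0, 0.0, 1.0]] 385.95466695269045 [-0.09003811  0.          0.          0.          0.        ]
slack_barrel_peg [(0.66, [185, 167, 29, 45])]
slack_ring_peg [(0.6, [183, 168, 28, 39]), (0.58, [187, 165, 27, 44])]
slack_barrel [(0.82, [184, 167, 30, 40])]
slack_ring [(0.78, [190, 175, 25, 30]), (0.21, [288, 175, 26, 35])]
slack_axis [(0.79, [185, 167, 31, 46]), (0.63, [284, 177, 34, 44])]
slack_index [(0.58, [184, 167, 36, 53])]
set_a_barrel_peg [(0.67, [284, 176, 30, 43])]
set_a_barrel [(0.85, [287, 178, 28, 43])]
set_a_ring [(0.48, [288, 176, 27, 34])]
jig_plate [(0.9, [183, 173, 133, 29]), (0.49, [185, 169, 26, 39])]
white_bottle [(0.75, [270, 233, 20, 21]), (0.34, [133, 148, 36, 34])]
wax_jar [(0.82, [203, 233, 21, 23]), (0.72, [233, 173, 28, 41]), (0.22, [188, 170, 28, 36])]
glue_bottle [(0.57, [332, 155, 27, 30]), (0.42, [185, 172, 130, 28]), (0.31, [283, 173, 34, 42])]
spray_glue [(0.94, [131, 150, 40, 30])]
side [[0.14, 0.83, -0.54, 1054.37], [0.99, -0.12, 0.06, 18.14], [-0.01, -0.
[... 958 characters left out ...]
 1.5, 'qpos': array([ 1.06079019,  0.41106915, -0.01269237,  1.5961968 ,  0.00558464,
        1.13430423, -0.08216212]), 'dq': array([-0.00016623, -0.00019251,  0.00036147,  0.00109455, -0.00023651,
       -0.00092569, -0.00060436]), 'effort': array([-6.52198560e-05, -6.00408268e+01,  6.81027900e-01, -2.99728882e+01,
        1.39398096e-02,  2.06432742e-03,  7.11472310e-06]), 'ee_pos': array([ 267.2267981 , -564.99858165,  192.71806656]), 'tool_rot': array([ 3.14153573e+00, -1.51864948e-05,  4.41839846e-01]), 'ft_force': array([-0.42653592, -0.0702321 ,  0.4124564 ]), 'torque': array([-0.01724519, -0.01837553,  0.00459483]), 'grasp_force': 0.0, 'width': 0.9981754480288755} 18.700000000000003
```

Run:
```python
from h import *
c=cam("top"); save(c,"top1.png",(175,155,150,110),5); np.save("top.npy",c,allow_pickle=True)
c=cam("side"); save(c,"side1.png",(165,135,180,120),4.4); np.save("side.npy",c,allow_pickle=True)
```

```text
(no output)
```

View pics/top1.png

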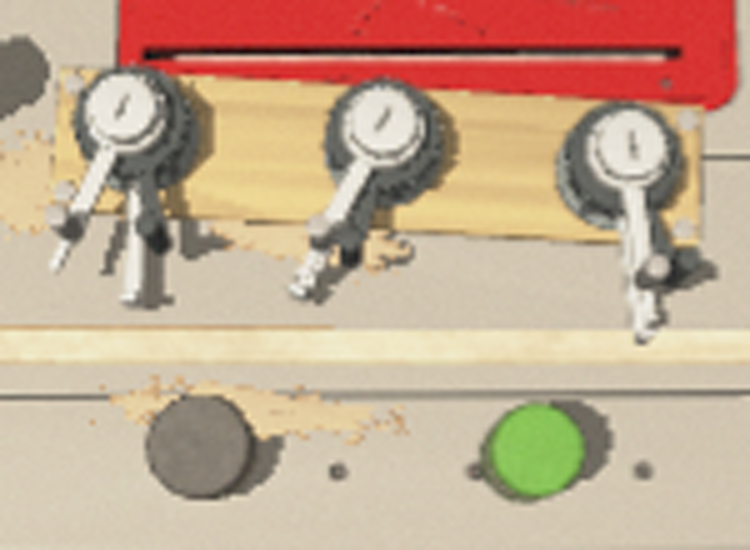

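View pics/side1.png

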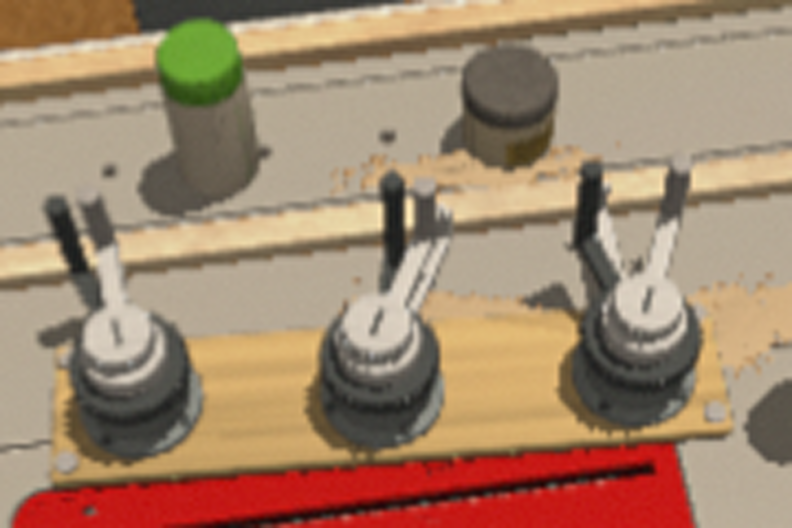

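Top crop: the slack adjuster is the leftmost. Its axis is at full pixel (199.5,175.6), barrel peg (187,198), dark ring peg around (204,198) and index tab around (201,213). In the side crop the barrel peg is at (319,172), ring peg (299,173) and axis (312,202).

```bash
cat > mos.py <<'E'
from h import *
def mosaic(ct,cs,name,bt=(178,160,42,60),bs=(286,160,42,60),s=9,marks=None):
    out=[]
    for c,b,k in ((ct,bt,0),(cs,bs,1)):
        x,y,w,h=b; im=cv2.resize(c["color"][y:y+h,x:x+w,::-1],None,fx=s,fy=s,interpolation=cv2.INTER_CUBIC)
        for i in range(0,w,5): cv2.line(im,(int((i+.5)*s),0),(int((i+.5)*s),6 if (x+i)%10 else 14),(0,0,255),1); ((x+i)%10==0) and cv2.putText(im,str(x+i),(i*s-6,26),0,.4,(0,0,255),1)
        for i in range(0,h,5): cv2.line(im,(0,int((i+.5)*s)),(14 if (y+i)%10==0 else 6,int((i+.5)*s)),(0,0,255),1); ((y+i)%10==0) and cv2.putText(im,str(y+i),(16,i*s+9),0,.4,(0,0,255),1)
        if marks is not None:
            for u,v in proj(c,marks): cv2.drawMarker(im,(int((u-x+.5)*s),int((v-y+.5)*s)),(255,0,255),0,9,1)
        out.append(im)
    cv2.imwrite("pics/"+name,np.hstack(out))
E
python3 - <<'E'
from mos import *
ct=np.load("top.npy",allow_pickle=True).item(); cs=np.load("side.npy",allow_pickle=True).item()
mosaic(ct,cs,"m0.png")
for n,a,b in [("axis",(199.5,175.4),(312.2,202)),("bpeg",(187,198),(319.2,171.6)),("rpeg",(204,198),(299.3,173))]:
    print(n,[x.round(1) if hasattr(x,'round') else x for x in tri(ct,a,cs,b)])
print("idx",at_z(ct,(201.4,213.4),60))
for n,z,a in [("A axis",98,(251.2,179.2)),("Apeg",128,(239,200.6)),("B axis",98,(301,184.2)),("Bpeg",128,(306.4,208.2)),("Aax s",98,0)]:
    if a: print(n,at_z(ct,a,z).round(1))
E
```

```text
axis [array([627.4, 191.9, 101.7]), np.float64(2.5)]
bpeg [array([558.1, 222. , 125.5]), np.float64(2.9)]
rpeg [array([557.3, 173.2, 128.8]), np.float64(0.3)]
idx [523.26676231 188.39288228  60.        ]
A axis [616.5  43.1  98. ]
Apeg [549.9  76.7 128. ]
B axis [601.7 -98.9  98. ]
Bpeg [ 528.4 -108.3  128. ]
```

View pics/m0.png

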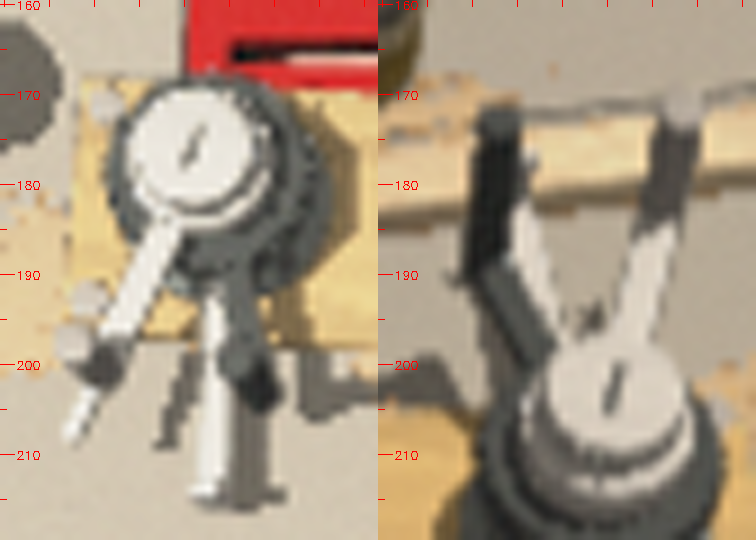

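```bash
cat > fit.py <<'E'
from h import *
from scipy.optimize import least_squares
def fit(ct,cs,obs):  # obs: list of (cam 't'/'s', kind, uv); params x,y,th_index,barrel,ring + per-camera px shift
    def pts(p):
        x,y,ti,b,r=p[:5]; f=lambda R,t,z:[x+R*np.cos(t),y+R*np.sin(t),z]
        return dict(ax=[x,y,98],bp=f(75,ti+b,128),rp=f(75,ti+b+.25+r,128),ix=f(105,ti,58),nose=f(100,ti+b,80))
    def res(p):
        P=pts(p); e=[]
        for k,n,uv in obs:
            e+=list(proj(ct if k=='t' else cs,[P[n]])[0]+(p[5:7] if k=='t' else p[7:9])-np.array(uv))
        return np.r_[e,np.array(p[5:9])/.8*.5]
    s=least_squares(res,[625,190,-3.1,-.5,.4,0,0,0,0]); return s.x,pts(s.x),s.fun
E
python3 - <<'E'
from mos import *; from fit import fit
ct=np.load("top.npy",allow_pickle=True).item(); cs=np.load("side.npy",allow_pickle=True).item()
o=[('t','ax',(199.06,175.8)),('t','bp',(186.06,197.4)),('t','rp',(203.9,199.5)),('t','ix',(200.3,213.9)),('t','nose',(185.3,208.1)),
('s','ax',(311.83,202.6)),('s','bp',(319.5,171.5)),('s','rp',(298.8,173.2)),('s','ix',(302.4,176.9))]
p,P,f=fit(ct,cs,o); print(p.round(3),f.round(2).reshape(-1,2).tolist())
for k in P: print(k,np.round(P[k],1))
x,y,ti=p[:3]
for n,t in [("bpeg target",ti),("rpeg then",ti+.25+p[4]),("rpeg tight",ti+.25)]: print(n,x+75*np.cos(t),y+75*np.sin(t),t)
# neighbours' pegs: barrel peg A and ring
E
```

```text
[ 6.27333e+02  1.92388e+02 -3.14800e+00 -4.17000e-01  4.37000e-01
  1.35000e-01  1.52000e-01  1.48000e-01  2.24000e-01] [[0.12, -0.01], [-0.0, 0.22], [0.32, -0.47], [-0.27, 0.06], [-0.21, 0.14], [0.04, 0.42], [-0.08, 0.02], [0.23, -0.53], [-0.25, 0.01], [0.08, 0.1], [0.09, 0.14]]
ax [627.3 192.4  98. ]
bp [559.  223.2 128. ]
rp [554.9 172.9 128. ]
ix [522.3 193.   58. ]
nose [536.2 233.5  80. ]
bpeg target 552.3347962943196 192.85912823265215 -3.1478796433918745
rpeg then 569.0319553190523 145.20761591727552 -2.461240835620462
rpeg tight 554.5496623929449 174.28953954791263 -2.8978796433918745
```

>>> {"name": "servo_tool", "arguments": {"deltas": [1,0.4,1,0.8,-0.33,1,0.4,1,0.8,-0.33,1,0.4,1,0.8,-0.33,1,0.4,1,0.8,-0.33,1,0.4,1,0.8,-0.33], "grip_force": 20}}

```text
t: 2.02
ee_pos: [320.2, -441.2, 293.9]
tool_rot: [3.139, -0.007, -0.078]
ft_force: [1.5, -0.3, 0.3]
width: 1.002
grasp_force: 0.0
```

>>> {"name": "servo_tool", "arguments": {"deltas": [1,0.4,1,0,0,1,0.4,1,0,0,1,0.4,1,0,0,1,0.4,1,0,0]}}

```text
t: 2.35
ee_pos: [366.6, -318.2, 288.9]
tool_rot: [-3.139, -0.002, -0.067]
ft_force: [0.2, -0.3, -0.2]
width: 0.998
grasp_force: 0.0
```

>>> {"name": "servo_tool", "arguments": {"deltas": [1,0.4,1,0,0,1,0.4,1,0,0,1,0.4,1,0,0,1,0.4,1,0,0]}}

```text
t: 2.68
ee_pos: [414.0, -198.0, 288.9]
tool_rot: [-3.139, -0.002, -0.067]
ft_force: [0.2, -0.3, 0.7]
width: 0.997
grasp_force: 0.0
```

>>> {"name": "servo_tool", "arguments": {"deltas": [1,0.4,1,0,0,1,0.4,1,0,0,1,0.4,1,0,0,1,0.4,1,0,0]}}

```text
t: 3.02
ee_pos: [461.4, -77.8, 288.9]
tool_rot: [-3.138, -0.002, -0.067]
ft_force: [-0.8, 0.7, -0.3]
width: 0.996
grasp_force: 0.0
```

>>> {"name": "servo_tool", "arguments": {"deltas": [1,0.4,1,0,0,1,0.4,1,0,0,1,0.4,1,0,0,1,0.4,1,0,0]}}

```text
t: 3.35
ee_pos: [508.7, 42.4, 288.6]
tool_rot: [-3.137, -0.001, -0.067]
ft_force: [0.0, 0.2, -0.5]
width: 0.999
grasp_force: 0.0
```

>>> {"name": "servo_tool", "arguments": {"deltas": [1,0.4,1,0,0,1,0.4,1,0,0,1,0.4,1,0,0,1,0.4,1,0,0,1,0.4,1,0,0]}}

```text
t: 3.77
ee_pos: [555.4, 157.7, 287.7]
tool_rot: [-3.14, 0.002, -0.071]
ft_force: [0.3, -0.3, 0.5]
width: 0.997
grasp_force: 0.0
```

>>> {"name": "servo_tool", "arguments": {"deltas": [1,0.015,0.36,0,0,1,0.015,0.36,0,0,1,0.015,0.36,-0.4,0,1,0.015,0.36,-0.7,0,1,0.015,0.36,-1,0,1,0.015,0.36,-1,0,1,0.015,0.36,-1,0]}}

```text
t: 4.35
ee_pos: [556.3, 195.9, 167.8]
tool_rot: [3.139, 0.003, -0.078]
ft_force: [0.2, 0.2, 0.5]
width: 0.999
grasp_force: 0.0
```

Run:
```python
from mos import *
ct=cam("top"); cs=cam("side"); mosaic(ct,cs,"m1.png",bt=(165,150,42,60),bs=(286,140,42,60))
print(bot.get_state())
```

```text
{'t': 4.45, 'qpos': array([-0.06497027,  0.4178009 , -0.47863446,  1.68217278,  0.21298266,
        1.09052183, -2.25502818]), 'dq': array([-0.00447849, -0.0160722 , -0.00830233, -0.0155532 ,  0.00060577,
       -0.0075921 , -0.00733983]), 'effort': array([ 2.36953776e-01, -5.43711519e+01, -4.91864964e+00, -2.72687674e+01,
        4.08829038e-02,  4.20844846e-02,  1.89236063e-02]), 'ee_pos': array([558.51304911, 197.89247425, 171.20318989]), 'tool_rot': array([-3.14048671e+00, -2.75189174e-03, -7.73972359e-02]), 'ft_force': array([ 1.30297192, -0.13552876,  0.18084632]), 'torque': array([-0.01425002, -0.00212946, -0.01350584]), 'grasp_force': 0.0, 'width': 0.9971467643670956}
```

View pics/m1.png

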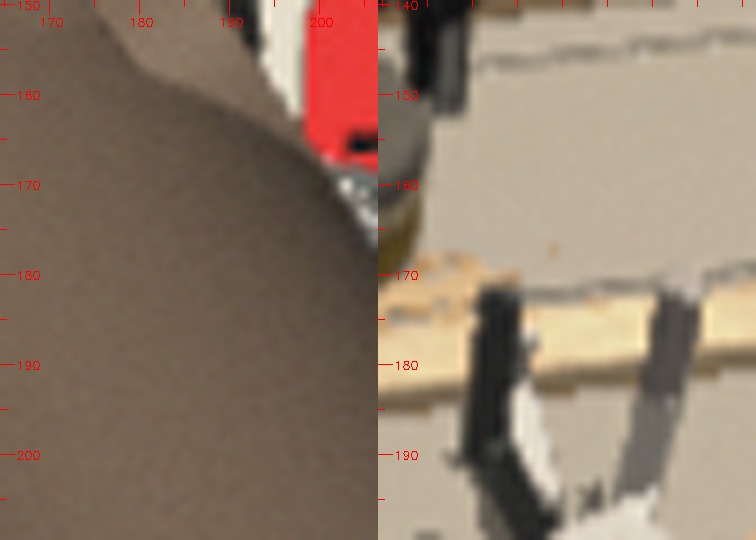

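The pegs stand where they were, and the gripper's left finger tip is at side pixel (294,152), outside the ring peg. Descending to straddle them.

>>> {"name": "servo_tool", "arguments": {"deltas": [1,0,0,-0.2,0,1,0,0,-0.4,0,1,0,0,-0.55,0,1,0,0,-0.675,0,1,0,0,-0.675,0,1,0,0,-0.675,0]}}

```text
t: 4.95
ee_pos: [558.3, 198.4, 89.7]
tool_rot: [-3.141, -0.002, -0.077]
ft_force: [1.0, 0.1, 0.7]
width: 1.001
grasp_force: 0.0
```

Run:
```python
from h import *
cs=cam("side"); save(cs,"s2.png",(260,130,90,90),6.6)
print({k:v for k,v in bot.get_state().items() if k in("ee_pos","tool_rot","ft_force","t")})
```

```text
{'t': 5.0, 'ee_pos': array([558.61847142, 198.74185099,  90.18665301]), 'tool_rot': array([-3.14023735, -0.00314238, -0.07675633]), 'ft_force': array([0.29848717, 1.13615997, 1.40753068])}
```

View pics/s2.png

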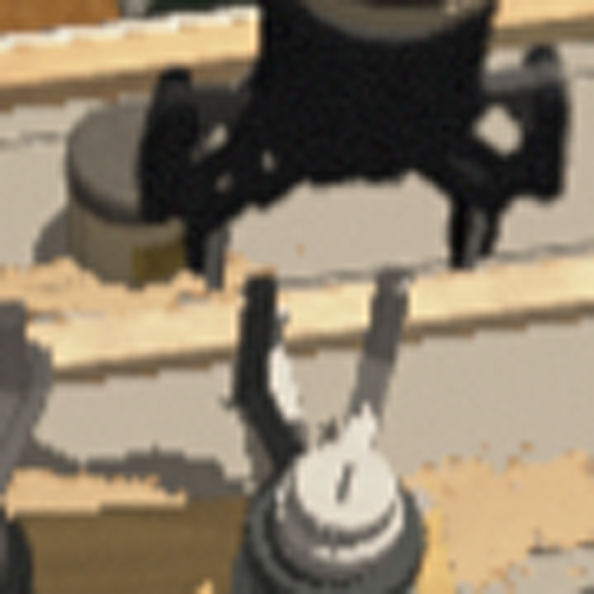

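Run:
```python
from h import *
cs=cam("side")
for P in [(558,243,103),(558,155,103),(558,243,128),(559,223.2,128),(554.9,172.9,128),(558.6,198.7,90)]: print(P,(proj(cs,[P])[0]-[260,130])*6.6)
print(np.abs(cs["color"][130:220,260:350].astype(int)-np.array(cv2.imread("pics/s2.png")[3::7,3::7,::-1])[:1,:1]).shape)
for l in range(1): save(cs,"s3.png",(260,130,90,90),6.6)
a=cv2.imread("pics/s2.png").astype(int);b=cv2.imread("pics/s3.png").astype(int);print(np.abs(a-b).mean(),np.abs(a-b).max())
```

```text
(558, 243, 103) [433.34560754 301.93870574]
(558, 155, 103) [207.20654389 330.19926651]
(558, 243, 128) [442.30485867 264.08696754]
(559, 223.2, 128) [391.23663415 272.64007279]
(554.9, 172.9, 128) [256.74753624 280.06915129]
(558.6, 198.7, 90) [317.1114074  336.31532582]
(90, 90, 3)
1.6608849437132265 67
```

Run:
```python
from h import *
cs=cam("side")
for P in [(598,198,163),(558,198,163),(520,198,163),(569,155,103),(569,155,109),(569,243,103)]: print(P,(proj(cs,[P])[0]-[260,130])*6.6)
g=cs["color"].astype(int).mean(2)
print(g[155:190,286:300].astype(int))
```

```text
(598, 198, 163) [358.19922341 313.65707471]
(558, 198, 163) [333.91891745 222.86588322]
(520, 198, 163) [311.89731005 140.76214476]
(569, 155, 103) [212.58916527 354.16410216]
(569, 155, 109) [213.52141424 345.39325584]
(569, 243, 103) [440.1481914  325.53122889]
[[ 22  22  24  25  19  20  20  17  29  21  21  20  18  26]
 [ 22  20  22  23  19  23  21  32  72  37  21  19  20  24]
 [ 23  23  22  24  26  20  23  53  93  42  21  18  20  19]
 [ 20  18  20  25  20  21  22  41  66  30  22  20  21  20]
 [ 19  20  22  25  20  23  19  24  24  17  16  16  16  18]
 [ 20  18  23  21  23  21  17  16  20  18  15  26  36  22]
 [ 16  17  18  17  20  21  22  18  15  20  35  83 107  71]
 [ 29  28  22  22  18  19  19  19  17  42  90 151 163 148]
 [ 75  52  23  20  18  16  19  19  37 111 152 177 179 179]
 [ 94  69  31  17  19  20  28  42  66 158 178 179 178 178]
 [ 85  66  28  16  24  32  64  68  78 171 180 177 179 177]
 [ 68  52  26  18  22  44  76  72  80 172 178 179 175 177]
 [ 54  57  29  19  20  48  76  76  94 169 178 177 176 177]
 [ 58  63  32  17  26  52  75  74 114 164 167 175 178 177]
 [ 61  64 
[... 529 characters left out ...]
5 202 200 203 205 205 202 204 202 104  42  34  39]
 [205 209 205 205 205 205 205 203 203 201  98  38  37  37]
 [204 204 206 206 207 208 207 205 205 205  93  39  34  38]
 [203 202 203 208 210 210 208 203 197 185  83  35  33  35]
 [196 186 184 182 172 170 160 154 148 135  64  36  35  33]
 [147 136 130 126 116 115 104 104 104  99  50  36  37  37]
 [ 99  96  98  98  98  95 104 106 104  97  52  35  35  35]
 [ 98 103 101 101 103 109 148 155 152  99  45  34  36  35]
 [154 153 156 153 153 155 174 180 175  96  44  37  35  36]
 [177 178 177 177 178 177 178 179 179  93  40  34  35  31]
 [178 178 177 178 176 178 179 179 179  87  40  36  37  35]
 [177 178 177 177 177 177 178 176 176  81  34  40  41  38]]
```

Run:
```python
from h import *
import itertools
cs=cam("side"); s=8; x0,y0,w,h=255,115,100,75
im=cv2.resize(cs["color"][y0:y0+h,x0:x0+w,::-1],None,fx=s,fy=s,interpolation=cv2.INTER_CUBIC)
im=cv2.convertScaleAbs(im,alpha=1.5,beta=25)
yaw=-.077;c,sn=np.cos(yaw),np.sin(yaw)
def box(xs,ys,zs,col):
    V=np.array(list(itertools.product(xs,ys,zs)),float)
    W=np.c_[558.6+c*V[:,0]-sn*V[:,1],198.5+sn*V[:,0]+c*V[:,1],V[:,2]]
    q=((proj(cs,W)-[x0,y0]+.5)*s).astype(int)
    for i in range(8):
        for j in (1,2,4):
            if not i&j: cv2.line(im,tuple(map(int,q[i])),tuple(map(int,q[i|j])),col,1)
box((-11,11),(42.5,57),(103,140),(0,255,0)); box((-11,11),(-57,-42.5),(103,140),(0,255,0)); box((-38,38),(-42.5,42.5),(163,200),(255,0,255))
cv2.imwrite("pics/ov.png",im)
```

```text
(no output)
```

View pics/ov.png

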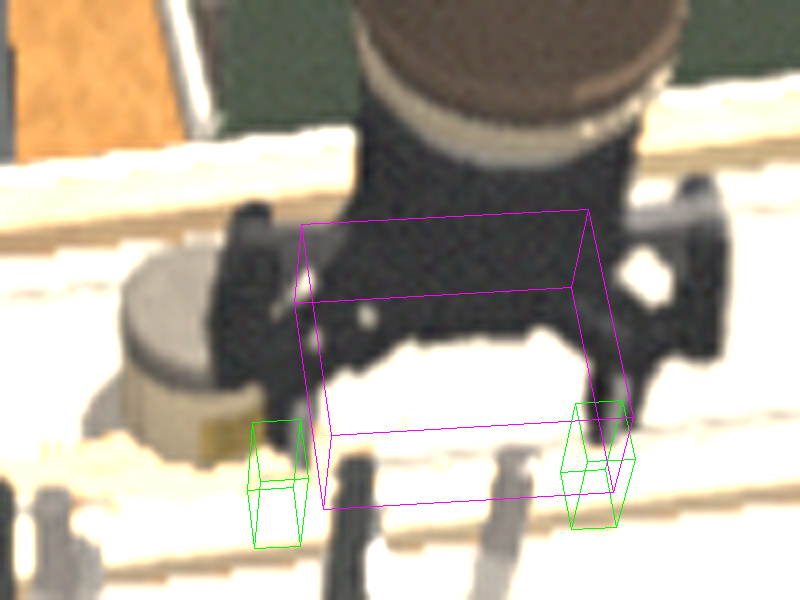

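The overlay shows the real gripper about 10 px higher in the side picture than the reported pose predicts: tips seen at (300,465) and (600,440), against predicted (300,548) and (571,528). I'll test by gentle contact in the direction the barrel has to go anyway.

>>> {"name": "servo_tool", "arguments": {"deltas": [1,0,-0.05,0,0,1,0,-0.1,0,0,1,0,-0.13,0,0,1,0,-0.16,0,0,1,0,-0.16,0,0]}}

```text
t: 5.57
ee_pos: [557.2, 177.5, 87.7]
tool_rot: [3.141, -0.0, -0.078]
ft_force: [-0.6, 0.1, -0.6]
width: 1.0
grasp_force: 0.0
```

Run:
```python
from h import *
ct=cam("top");cs=cam("side"); s=4
a=cv2.resize(ct["color"][120:230,130:230,::-1],None,fx=s,fy=s); b=cv2.resize(cs["color"][115:225,255:355,::-1],None,fx=s,fy=s)
cv2.imwrite("pics/c1.png",cv2.convertScaleAbs(np.hstack([a,b]),alpha=1.4,beta=20))
print({k:v for k,v in bot.get_state().items() if k in("ee_pos","tool_rot","ft_force","t","qpos")})
```

```text
{'t': 5.6667, 'qpos': array([-0.05582303,  0.49596604, -0.45320501,  1.78170439,  0.26416095,
        0.92418646, -2.26994875]), 'ee_pos': array([557.09333499, 178.70140929,  87.70086752]), 'tool_rot': array([ 3.14157147e+00, -1.86888561e-05, -7.70987096e-02]), 'ft_force': array([ 0.25211354, -0.40549647, -0.33443862])}
```

View pics/c1.png

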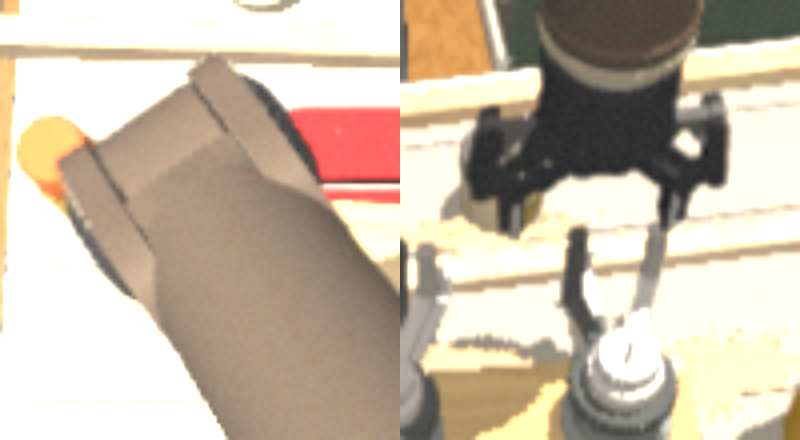

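No contact force, where the nominal pose would have pushed the peg by 8 mm. So the tips really are above the peg tops, as the picture shows. I'll re-centre and go 30 mm lower, still outside the levers.

>>> {"name": "servo_tool", "arguments": {"deltas": [1,0,0.13,0,0,1,0,0.13,0,0,1,0,0.13,-0.12,0,1,0,0.13,-0.25,0,1,0,0.13,-0.25,0]}}

```text
t: 6.08
ee_pos: [555.2, 193.8, 55.1]
tool_rot: [3.14, 0.004, -0.076]
ft_force: [-1.7, -0.4, 0.3]
width: 1.001
grasp_force: 0.0
```

Run:
```python
from h import *
cs=cam("side"); x0,y0,w,h=270,140,80,60
im=cv2.resize(cs["color"][y0:y0+h,x0:x0+w,::-1],None,fx=10,fy=10,interpolation=cv2.INTER_CUBIC)
cv2.imwrite("pics/c2.png",cv2.convertScaleAbs(im,alpha=1.3,beta=20))
print({k:v for k,v in bot.get_state().items() if k in("ee_pos","tool_rot","ft_force","t")})
```

```text
{'t': 6.1333, 'ee_pos': array([555.76752311, 194.09374957,  56.39684826]), 'tool_rot': array([ 3.14030385e+00,  2.88368562e-03, -7.58513083e-02]), 'ft_force': array([-0.40286945,  0.05216021, -0.18951735])}
```

View pics/c2.png

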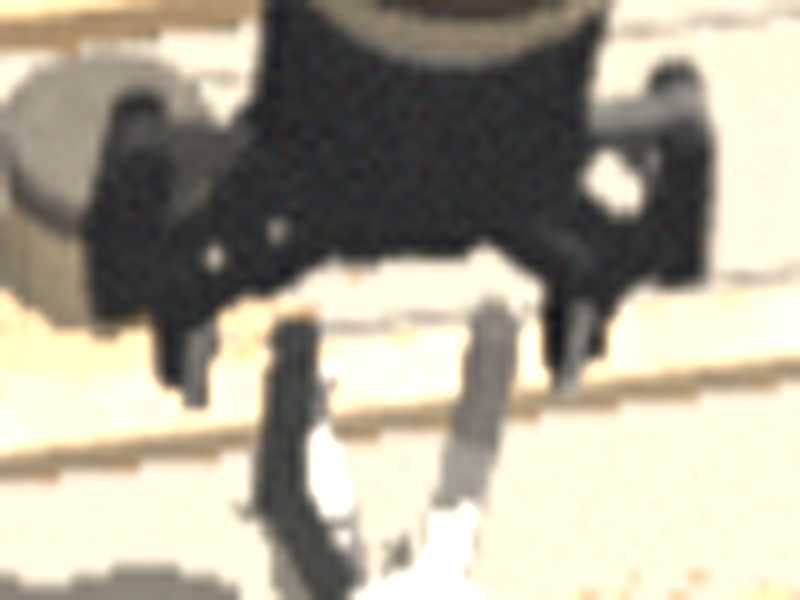

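Tips now at side px (289.5,180.5) and (327,178.5), straddling both pegs and about 8 px below their tops. Gentle push test again.

>>> {"name": "servo_tool", "arguments": {"deltas": [1,0,-0.03,0,0,1,0,-0.06,0,0,1,0,-0.08,0,0,1,0,-0.1,0,0,1,0,-0.12,0,0,1,0,-0.12,0,0]}}

```text
t: 6.63
ee_pos: [557.2, 179.9, 58.1]
tool_rot: [-3.141, -0.001, -0.077]
ft_force: [-0.4, 2.2, -0.0]
width: 0.996
grasp_force: 0.9
```

```bash
cat > tips.py <<'E'
from h import *
# upper barrel disc / pegs vs saved reference: report shift of peg patches by template matching
def track(cs,ref,boxes):
    out={}
    for n,(x,y,w,h) in boxes.items():
        t=ref["color"][y:y+h,x:x+w]; S=cs["color"][y-3:y+h+3,max(x-14,0):x+w+14]
        up=lambda a:cv2.resize(a,None,fx=4,fy=4,interpolation=cv2.INTER_CUBIC)
        r=cv2.matchTemplate(up(S),up(t),cv2.TM_CCOEFF_NORMED); _,v,_,l=cv2.minMaxLoc(r)
        out[n]=(l[0]/4-14,l[1]/4-3,round(v,2))
    return out
E
python3 - <<'E'
from tips import *
cs=cam("side"); np.save("push1.npy",cs,allow_pickle=True)
ref=np.load("side.npy",allow_pickle=True).item()
print(track(cs,ref,dict(bp=(314,168,11,26),rp=(293,168,11,24),ax=(300,196,24,16))))
print({k:v for k,v in bot.get_state().items() if k in("ee_pos","tool_rot","ft_force","t","torque")})
E
```

```text
{'bp': (-3.5, 0.75, 0.38), 'rp': (-2.25, 0.5, 0.86), 'ax': (0.0, 0.0, 0.96)}
{'t': 6.6833, 'ee_pos': array([557.29420266, 179.92403637,  58.06307324]), 'tool_rot': array([-3.14159003e+00, -6.71609561e-04, -7.68719880e-02]), 'ft_force': array([-0.86050701,  2.10016407,  0.97273514]), 'torque': array([0.32693224, 0.13248675, 0.01857742])}
```

Contact: 2.1 N and the ring peg moved by −2.25 px (about 6 mm), so the y placement is right and only the height was off. Now working out the arc to the mark.

```bash
cat > plan.py <<'E'
import numpy as np
X,Y,TI=627.3,192.4,-3.148
def C(b,psi,h,r=.437):
    """gripper centre so that the barrel finger (inner face h from centre) touches barrel peg at angle b"""
    pb=np.array([X+75*np.cos(TI+b),Y+75*np.sin(TI+b)]); m=TI+b+.125+r/2
    d=np.array([np.sin(psi),-np.cos(psi)]); n=np.array([np.cos(psi),np.sin(psi)])
    mid=np.array([X,Y])+75*np.cos(.125+r/2)*np.array([np.cos(m),np.sin(m)])
    c=pb+d*(h-7); return c+n*((mid-c)@n)
def rows(cmd,seq,f):
    out=[]
    for (b,psi,h,r),ff in zip(seq,f):
        c=C(b,psi,h,r); out.append([ff,round((c[0]-cmd[0])/120,3),round((c[1]-cmd[1])/120,3),0,round((psi-cmd[2])/(np.pi/2),3)])
    return out
E
python3 - <<'E'
from plan import *
cmd=(557,179.9,-.077)
bs=np.linspace(-.32,-.02,10); ps=np.linspace(-.04,.317,10)
print(rows(cmd,[(b,p,44,.437) for b,p in zip(bs,ps)],[1]*10))
E
```

```text
[[1, np.float64(-0.006), np.float64(-0.004), 0, np.float64(0.024)], [1, np.float64(-0.002), np.float64(-0.024), 0, np.float64(0.049)], [1, np.float64(0.003), np.float64(-0.043), 0, np.float64(0.074)], [1, np.float64(0.009), np.float64(-0.062), 0, np.float64(0.099)], [1, np.float64(0.016), np.float64(-0.081), 0, np.float64(0.125)], [1, np.float64(0.023), np.float64(-0.1), 0, np.float64(0.15)], [1, np.float64(0.03), np.float64(-0.119), 0, np.float64(0.175)], [1, np.float64(0.039), np.float64(-0.137), 0, np.float64(0.2)], [1, np.float64(0.048), np.float64(-0.155), 0, np.float64(0.226)], [1, np.float64(0.057), np.float64(-0.172), 0, np.float64(0.251)]]
```

>>> {"name": "servo_tool", "arguments": {"deltas": [1,-0.005,-0.005,0,0.025,1,-0.002,-0.025,0,0.05,1,0.003,-0.045,0,0.075,1,0.01,-0.06,0,0.1,1,0.016,-0.08,0,0.125,1,0.023,-0.1,0,0.15,1,0.03,-0.12,0,0.175,1,0.039,-0.137,0,0.2,1,0.046,-0.15,0,0.225,1,0.051,-0.16,0,0.24,1,0.057,-0.17,0,0.25,1,0.057,-0.17,0,0.25,1,0.057,-0.17,0,0.25]}}

```text
t: 7.77
ee_pos: [563.9, 159.3, 57.6]
tool_rot: [3.141, 0.0, 0.315]
ft_force: [0.6, -0.6, -0.1]
width: 0.998
grasp_force: 0.1
```

Run:
```python
from tips import *
cs=cam("side"); np.save("push2.npy",cs,allow_pickle=True)
ref=np.load("side.npy",allow_pickle=True).item()
print(track(cs,ref,dict(bp=(314,168,11,26),rp=(293,168,11,24),ax=(300,196,24,16))))
print({k:v for k,v in bot.get_state().items() if k in("ee_pos","tool_rot","ft_force","t","torque","qpos")})
```

```text
{'bp': (14.0, -1.5, 0.36), 'rp': (-9.5, 3.0, 0.51), 'ax': (0.0, 0.0, 0.93)}
{'t': 7.8167, 'qpos': array([ 0.03264312,  0.55302575, -0.53172714,  1.79835718,  0.35169363,
        0.88612537, -1.91540793]), 'ee_pos': array([563.71281765, 159.22503067,  57.53569353]), 'tool_rot': array([3.14096589e+00, 6.33927066e-04, 3.15060578e-01]), 'ft_force': array([ 0.1472627 , -0.21300563, -0.0050258 ]), 'torque': array([-0.0072176 ,  0.03938046,  0.00571223])}
```

>>> {"name": "servo_tool", "arguments": {"deltas": [1,0,0.04,0,0,1,0,0.04,0,0,1,0,0.04,0.3,0,1,0,0.04,0.6,0,1,0,0.04,1,0,1,0,0.04,1,0]}}

```text
t: 8.32
ee_pos: [566.7, 166.7, 184.7]
tool_rot: [3.141, -0.009, 0.317]
ft_force: [1.5, 0.5, 0.9]
width: 1.003
grasp_force: 0.0
```

>>> {"name": "servo_tool", "arguments": {"deltas": [1,-0.2,-0.3,0.5,0,1,-0.5,-0.6,0.7,0,1,-1,-1,0.7,0,1,-1,-1,0.7,0,1,-1,-1,0.7,0,1,-1,-1,0.7,0]}}

```text
t: 8.82
ee_pos: [440.8, 40.5, 263.1]
tool_rot: [3.138, 0.0, 0.311]
ft_force: [0.9, 0.6, 0.3]
width: 1.003
grasp_force: 0.0
```

>>> {"name": "servo_tool", "arguments": {"deltas": [1,0,-0.3,0,0,1,0,-0.6,0,0,1,0,-1,0,0,1,0,-1,0,0,1,0,-1,0,0]}}

```text
t: 9.23
ee_pos: [443.6, -78.4, 261.4]
tool_rot: [3.141, 0.001, 0.311]
ft_force: [0.7, 0.5, -0.2]
width: 1.003
grasp_force: 0.0
```

Run:
```python
from mos import *
ct=cam("top"); cs=cam("side"); np.save("top2.npy",ct,allow_pickle=True); np.save("side2.npy",cs,allow_pickle=True)
t0=np.load("top.npy",allow_pickle=True).item()
print(np.abs(ct["color"][160:220,170:215].astype(int)-t0["color"][160:220,170:215]).mean(), ct["color"][160:220:10,175:255:10].mean(2).astype(int))
mosaic(ct,cs,"m2.png")
```

```text
22.189135802469135 [[212 213 210 113 113 117 113 118]
 [115 211 122 108 188 113 114 115]
 [214 213 239 136 110 204 201 224]
 [212 202 101  65 117 206 203 239]
 [213 186 216 113  81 205 207  90]
 [211 212 213 112 212 212 232 211]]
```

Both views appear clear.

View pics/m2.png

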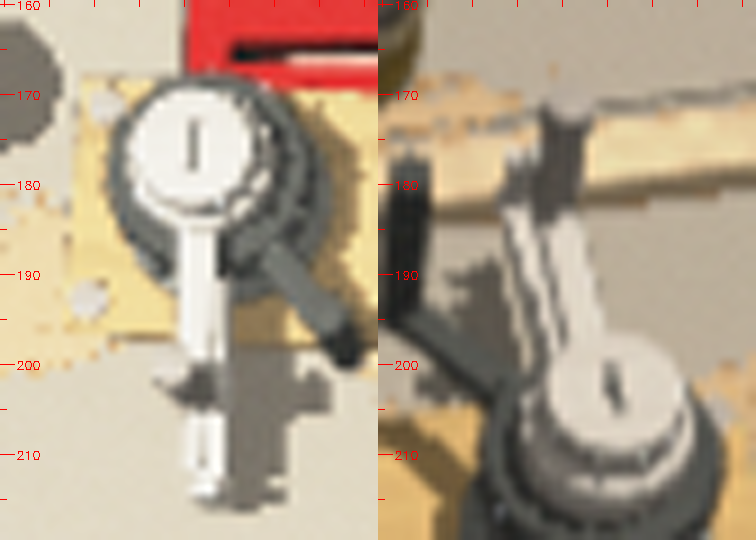

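Run:
```python
from mos import *
ct=np.load("top2.npy",allow_pickle=True).item(); cs=np.load("side2.npy",allow_pickle=True).item()
x,y,ti=627.333,192.388,-3.148; st=np.array([.135,.152]); ss=np.array([.148,.224])
f=lambda R,t,z:[x+R*np.cos(t),y+R*np.sin(t),z]
for b in (-.06,-.04,-.02,0,.02,.04):
    print(b,"side bp",(proj(cs,[f(75,ti+b,128)])[0]+ss).round(2),"top bp",(proj(ct,[f(75,ti+b,128)])[0]+st).round(2),"top lever R50",(proj(ct,[f(50,ti+b,80)])[0]+st).round(2),"rp r=.437 side",(proj(cs,[f(75,ti+b+.687,128)])[0]+ss).round(2), "top",(proj(ct,[f(75,ti+b+.687,128)])[0]+st).round(2))
# numeric: bright lever centroid rows in top (rows 188..195) and side peg centroid rows 173..177
g=ct["color"].astype(float).min(2)
for r in range(187,197,2): print("top",r,g[r,194:208].astype(int))
g=cs["color"].astype(float).mean(2)
for r in range(171,182,2): print("side",r,g[r,298:314].astype(int))
```

```text
-0.06 side bp [308.6  170.67] top bp [195.33 199.92] top lever R50 [198.49 194.05] rp r=.437 side [290.24 177.66] top [213.01 194.94]
-0.04 side bp [308.   170.71] top bp [195.87 199.95] top lever R50 [198.83 194.07] rp r=.437 side [289.81 178.02] top [213.46 194.62]
-0.02 side bp [307.4  170.77] top bp [196.41 199.97] top lever R50 [199.18 194.08] rp r=.437 side [289.4  178.38] top [213.89 194.29]
0 side bp [306.8  170.83] top bp [196.95 199.97] top lever R50 [199.52 194.08] rp r=.437 side [288.99 178.76] top [214.32 193.96]
0.02 side bp [306.2  170.91] top bp [197.5  199.97] top lever R50 [199.87 194.08] rp r=.437 side [288.59 179.14] top [214.75 193.62]
0.04 side bp [305.61 170.99] top bp [198.04 199.96] top lever R50 [200.22 194.07] rp r=.437 side [288.21 179.53] top [215.16 193.27]
top 187 [ 90 111 109 148 239 235 234 219  70  76 109 108 104  96]
top 189 [134  98  67 136 236 234 234 221  69  54  69  64  70 112]
top 191 [149 127 164 184 237 235 234 223 184 120  91  91  90  90]
top 193 [158 157 150 155 237 234 234 220 198 118  80  78  75  84]
top 195 [158 156 154 158 238 234 232 216 198 114  84  86  86  83]
side 171 [177 172 164 163 171 167 136 161 170 175 175 171 145 130 130 133]
side 173 [144 140 135 145 161 146  80  85 116 129 122 120 165 177 193 196]
side 175 [191 191 190 185 187 176  91  67  75  73  88 180 205 201 201 201]
side 177 [202 203 180 185 142 155  87  72  75  75  95 198 205 207 206 203]
side 179 [202 199 115  91  91  75  69  77  76  77 114 202 201 197 187 179]
side 181 [159 118  89  90  91  71  73  76  76  77 107 105 103 101 101  98]
```

The nose now covers the tab. The slot and lever are vertical in the top view, lever centre at column 199.5 (predicted 199.52 for zero). In the side view the barrel peg is at (306.6,171.5), predicted 306.8. So the barrel is at about 0.00 rad and the ring peg is still apart. Going back and closing with the barrel finger held in place.

Run:
```python
from plan import *
np.set_printoptions(suppress=True)
print("mid",C(0,.316,32.2))
c0=C(0,.316,36); print("start close, h=36 (barrel clear 1)",c0, "from mid")
# rows: opening half h, contact on barrel peg at b=0
for r in np.linspace(.437,0,12):
    ch=150*np.sin((.25+r)/2); h=ch/2+7; psi=.119+r/2
    print(round(r,3),"W",round(2*h,1),"f",round(2*2*h/85-1,3),"psi",round(psi,3),C(0,psi,h,r).round(1))
```

```text
mid [560.63922958 169.09385534]
start close, h=36 (barrel clear 1) [561.8201446  165.48200821] from mid
0.437 W 64.5 f 0.518 psi 0.338 [560.7 169. ]
0.397 W 61.7 f 0.452 psi 0.318 [559.7 170.2]
0.358 W 58.9 f 0.385 psi 0.298 [558.9 171.4]
0.318 W 56.0 f 0.318 psi 0.278 [558.1 172.7]
0.278 W 53.1 f 0.251 psi 0.258 [557.3 174. ]
0.238 W 50.3 f 0.183 psi 0.238 [556.6 175.3]
0.199 W 47.4 f 0.115 psi 0.218 [555.9 176.6]
0.159 W 44.5 f 0.046 psi 0.198 [555.3 178. ]
0.119 W 41.5 f -0.023 psi 0.179 [554.7 179.3]
0.079 W 38.6 f -0.092 psi 0.159 [554.2 180.7]
0.04 W 35.7 f -0.161 psi 0.139 [553.8 182.2]
0.0 W 32.7 f -0.231 psi 0.119 [553.4 183.6]
```

>>> {"name": "servo_tool", "arguments": {"deltas": [1,0,0.5,0,0,1,0,1,0,0,1,0,1,0,0,1,0,1,0,0]}}

```text
t: 9.67
ee_pos: [443.0, 54.4, 262.4]
tool_rot: [-3.139, -0.002, 0.328]
ft_force: [-0.1, -0.2, 0.4]
width: 1.004
grasp_force: 0.0
```

>>> {"name": "servo_tool", "arguments": {"deltas": [1,0.3,0.3,0,0,1,0.6,0.6,0,0,1,0.976,1,0,0,1,0.976,1,-0.2,0,1,0.976,1,-0.45,0,1,0.976,1,-0.7,0,1,0.976,1,-0.7,0,1,0.976,1,-0.7,0]}}

```text
t: 10.33
ee_pos: [559.4, 165.9, 176.7]
tool_rot: [-3.141, 0.004, 0.319]
ft_force: [-0.0, -0.3, 0.7]
width: 1.001
grasp_force: 0.0
```

>>> {"name": "servo_tool", "arguments": {"deltas": [1,0,0.037,0,0,1,0,0.037,0,0,1,0,0.037,-0.25,0,1,0,0.037,-0.5,0,1,0,0.037,-0.75,0,1,0,0.037,-1,0,1,0,0.037,-1,0,1,0,0.037,-1,0]}}

```text
t: 11.0
ee_pos: [561.1, 169.1, 58.6]
tool_rot: [3.142, 0.0, 0.316]
ft_force: [0.5, 1.2, 0.8]
width: 0.998
grasp_force: 0.0
```

>>> {"name": "servo_tool", "arguments": {"deltas": [0.65,0,0,0,0,0.65,0,0,0,0,0.65,0,0,0,0,0.65,0,0,0,0,0.65,0,0,0,0]}}

```text
t: 11.42
ee_pos: [561.6, 169.2, 58.7]
tool_rot: [3.141, -0.002, 0.316]
ft_force: [-0.3, 0.4, 0.1]
width: 0.822
grasp_force: 0.0
```

Run:
```python
from tips import *
cs=cam("side"); ref=np.load("side2.npy",allow_pickle=True).item(); np.save("pre.npy",cs,allow_pickle=True)
print(track(cs,ref,dict(bp=(303,172,7,8),lev=(304,186,9,12),rp=(286,178,6,12),slot=(308,198,10,10))))
print({k:v for k,v in bot.get_state().items() if k in("ee_pos","tool_rot","ft_force","t","width")})
c=cs["color"].mean(2)
for r in (174,176,178,180): print(c[r,276:326].astype(int))
```

```text
{'bp': (0.0, 0.0, 0.83), 'lev': (0.0, 0.5, 0.72), 'rp': (10.5, -2.5, 0.52), 'slot': (0.0, 0.0, 1.0)}
{'t': 11.4667, 'ee_pos': array([561.36194381, 169.07574046,  58.41530308]), 'tool_rot': array([ 3.14137476e+00, -1.05865226e-03,  3.15981233e-01]), 'ft_force': array([-0.29142177,  0.22469537, -0.43799722]), 'width': 0.8276538621367129}
[ 16  21  21  25  19  20  23  40 123 179 138  60  20  16  21  19  18  47
 129 165 158 172 158 160 161 164 187 180  94  73  77  80  77  75  35  16
  14  27  89 175 208 209 208 209 212 213 212 207 205 206]
[ 19  23  19  23  20  22  22  23  22  43  26  21  18  19  66 159 173 179
 194 196 204 207 206 208 213 209 178 183  98  73  78  76  99 209 184  83
  31  68 109 208 211 210 210 209 209 207 207 209 212 213]
[ 14  14  23  22  20  20  20  21  16  21  15  19  25  32  38  89 202 204
 202 202 202 206 210 208 140 137 114 108  78  75  81  75 105 209 217 216
 192 214 214 214 212 213 207 200 187 178 171 171 161 162]
[ 41  15  20  21  19  19  19  15  21  22  21  34  36  39  38  74 203 210
 205 204 206 204 204 171 108  93  91  75  74  79  77  81 117 157 154 153
 137 131 120 116 106 104 102 105 103 105 103 103 108 106]
```

>>> {"name": "servo_tool", "arguments": {"deltas": [0.58,-0.002,0,0,0.01,0.52,-0.003,0,0,0.014,0.52,-0.003,0,0,0.014,0.485,-0.007,0.005,0,0.008,0.45,-0.011,0.01,0,0.001,0.42,-0.014,0.015,0,-0.005,0.385,-0.018,0.02,0,-0.011,0.35,-0.021,0.026,0,-0.018,0.32,-0.024,0.031,0,-0.024,0.32,-0.024,0.031,0,-0.024,0.32,-0.024,0.031,0,-0.024]}}

```text
t: 12.38
ee_pos: [558.4, 172.9, 58.2]
tool_rot: [3.141, -0.001, 0.278]
ft_force: [-0.8, -0.7, 5.2]
width: 0.661
grasp_force: 4.1
```

Run:
```python
from tips import *
cs=cam("side"); ref=np.load("side2.npy",allow_pickle=True).item(); np.save("mid1.npy",cs,allow_pickle=True)
print(track(cs,ref,dict(bp=(303,172,7,8),lev=(304,186,9,12),rp=(286,178,6,12),slot=(308,198,10,10))))
print({k:v for k,v in bot.get_state().items() if k in("ee_pos","tool_rot","ft_force","t","width","grasp_force")})
c=cs["color"].mean(2)
for r in (174,176,178,180,184,188): print(c[r,280:320].astype(int))
```

```text
{'bp': (0.0, 0.75, 0.68), 'lev': (0.0, 0.5, 0.71), 'rp': (10.5, -2.5, 0.52), 'slot': (0.0, 0.0, 1.0)}
{'t': 12.4333, 'ee_pos': array([558.37144045, 172.84748441,  58.26013195]), 'tool_rot': array([ 3.14126026e+00, -7.16520910e-04,  2.77624733e-01]), 'ft_force': array([-1.7869426 , -0.7866116 ,  5.97681048]), 'grasp_force': 4.084916487336159, 'width': 0.6611243110429113}
[ 22  22  21  21  23  20  23  25  26  19  21  20  20  60 131 149 150 171
 158 160 160 160 186 182  99  72  78  80  77  59  23  13  35  73  70 172
 210 206 208 210]
[ 15  19  19  17  22  22  23  19  25  18  18  18  27  78 187 200 205 204
 207 207 211 208 180 181  96  73  76  78  79  78  28  17  54  91 179 212
 211 209 209 209]
[ 31  13  21  23  19  21  16  18  18  16  18  31  36  46 113 194 203 206
 208 208 139 136 120 109  79  76  78  77 101 204 111 100 178 190 213 212
 211 212 206 200]
[100  55  56  35  14  21  17  22  30  59  67  44  33  74 199 207 206 204
 204 172 107  92  92  77  76  79  79  79 102 157 153 149 139 132 121 116
 105 103 103 104]
[126 125 115 111  98  47  21  17  54  75  66  37  35  45 100 104 103 103
 104 116 165 215 204 108  97  99  99 101 130 173 177 178 177 179 176 176
 177 179 178 179]
[178 177 178 178 179 178 181 175  84  41  40  36  45 110 173 180 179 173
 145 170 135 117 112 107  82 120 212 217 219 186 178 179 177 179 179 178
 179 177 178 178]
```

>>> {"name": "servo_tool", "arguments": {"deltas": [0.285,-0.004,0.005,0,-0.006,0.25,-0.007,0.011,0,-0.013,0.217,-0.01,0.016,0,-0.019,0.183,-0.012,0.022,0,-0.025,0.15,-0.015,0.027,0,-0.032,0.115,-0.018,0.033,0,-0.038,0.08,-0.021,0.038,0,-0.044,0.046,-0.023,0.044,0,-0.051,0.012,-0.025,0.05,0,-0.057,-0.023,-0.028,0.055,0,-0.063,-0.023,-0.028,0.055,0,-0.063]}}

```text
t: 13.35
ee_pos: [555.3, 179.5, 58.4]
tool_rot: [3.141, -0.001, 0.178]
ft_force: [-0.2, -0.7, 5.5]
width: 0.489
grasp_force: 3.8
```

```bash
cat > chk.py <<'E'
from tips import *
cs=cam("side"); ref=np.load("side2.npy",allow_pickle=True).item()
print(track(cs,ref,dict(bp=(303,172,7,8),lev=(304,186,9,12),slot=(308,198,10,10))))
print({k:v for k,v in bot.get_state().items() if k in("ee_pos","tool_rot","ft_force","t","width","grasp_force")})
c=cs["color"].mean(2)
for r in (174,176,178,184,188): print(c[r,285:320].astype(int))
E
python3 chk.py
```

```text
{'bp': (-10.0, 0.25, 0.56), 'lev': (0.5, 2.5, 0.65), 'slot': (0.0, 0.0, 1.0)}
{'t': 13.4, 'ee_pos': array([555.29510322, 179.5742037 ,  58.37287567]), 'tool_rot': array([ 3.14144842e+00, -1.33731240e-03,  1.78644558e-01]), 'ft_force': array([-0.66091568, -0.5001749 ,  5.15597909]), 'grasp_force': 3.834756799042225, 'width': 0.49091206710908336}
[ 18  23  23  19  22  15  19  22  20  17  19  32  40  49 109 157 163 186
 182  99  73  79  78  78  59  23  17  47  75  37  80 207 208 208 209]
[ 22  15  25  21  21  18  16  18  24  25  32  36  32  76 203 215 209 180
 180  95  74  78  80  76  42  14  20  61  72 101 180 210 211 210 209]
[174 175 181  85  22  19  21  30  61  75  56  40  33  76 204 141 138 121
 107  77  75  79  77  92 172  72  37  84 128 210 215 211 212 206 201]
[ 99  99  95  99 100 112 102 105  88  68  39  35  43  97 117 165 214 205
 108  97  98 101 102 131 172 177 176 178 179 176 176 178 179 178 178]
[178 177 180 177 181 180 179 106  47  34  37  38  74 133 172 133 127 207
 170  96 105 126 210 219 175 175 178 177 177 179 178 177 177 177 178]
```

>>> {"name": "servo_tool", "arguments": {"deltas": [-0.058,-0.002,0.006,0,-0.007,-0.092,-0.005,0.012,0,-0.013,-0.127,-0.006,0.018,0,-0.019,-0.161,-0.008,0.024,0,-0.025,-0.196,-0.01,0.03,0,-0.032,-0.231,-0.011,0.036,0,-0.038,-0.231,-0.011,0.036,0,-0.038,-0.27,-0.011,0.036,0,-0.038,-0.3,-0.011,0.036,0,-0.038,-0.3,-0.011,0.036,0,-0.038,-0.3,-0.011,0.036,0,-0.038]}}

```text
t: 14.32
ee_pos: [553.8, 184.0, 58.4]
tool_rot: [-3.142, -0.001, 0.119]
ft_force: [-1.7, -1.3, 6.5]
width: 0.37
grasp_force: 19.5
```

```bash
python3 chk.py
```

```text
{'bp': (-6.0, -1.5, 0.52), 'lev': (0.25, 1.75, 0.56), 'slot': (0.0, 0.0, 1.0)}
{'t': 14.3667, 'ee_pos': array([553.82764504, 183.98381287,  58.44806172]), 'tool_rot': array([-3.14152955e+00, -1.11192079e-03,  1.19006451e-01]), 'ft_force': array([-1.11945672, -0.1447944 ,  6.1915408 ]), 'grasp_force': 19.47127640247345, 'width': 0.3712158683502438}
[184  94  32  11  17  13  23  19  19  19  18  21  20  25  40  41  44  86
 175 100  73  77  81  79  59  23  17  65  76  30  79 207 208 206 208]
[172 164 150 163 168 169 101  38  15  18  18  48  69  65  38  38  39  99
 179  97  75  78  80  77  41  14  30  74  64  78 171 209 211 210 208]
[203 202 207 203 203 206 205  93  22  19  26  67  78  60  38  34  39  81
  91  75  76  81  77  78  90  32  47  94 187 213 214 211 212 206 200]
[101  98  98  96  99  98  98 103 105 106 100  56  40  37  33  59 169 198
 107  97 100 101 103 130 173 177 178 178 178 176 177 176 178 178 178]
[179 178 178 178 178 178 178 179 178 178 121  53  37  37  36  43 109 212
 215 111 100 123 181 215 177 176 178 177 176 178 178 178 177 178 178]
```

>>> {"name": "servo_tool", "arguments": {"deltas": [-0.2,0,0,0,0,-0.1,0,0,0,0,0.1,0,0,0,0,0.1,0,0,0,0,0.1,0,0,0,0,0.1,0,0,0.2,0,0.1,0,0,0.4,0,0.1,0,0,0.7,0,0.1,0,0,1,0,0.1,0,0,1,0,0.1,0,0,1,0]}}

```text
t: 15.28
ee_pos: [554.8, 184.3, 180.0]
tool_rot: [-3.141, -0.005, 0.119]
ft_force: [0.4, -0.6, -0.7]
width: 0.55
grasp_force: 0.0
```

>>> {"name": "servo_tool", "arguments": {"deltas": [0.1,-0.2,-0.3,0.5,0,0.1,-0.5,-0.6,0.7,0,0.1,-1,-1,0.7,0,0.1,-1,-1,0.7,0,0.1,-1,-1,0.7,0]}}

```text
t: 15.7
ee_pos: [430.9, 61.7, 260.9]
tool_rot: [3.141, 0.002, 0.119]
ft_force: [0.5, -0.0, 0.8]
width: 0.549
grasp_force: 0.0
```

>>> {"name": "servo_tool", "arguments": {"deltas": [0.1,0,-0.3,0,0,0.1,0,-0.6,0,0,0.1,0,-1,0,0,0.1,0,-1,0,0,0.1,0,-1,0,0,0.1,0,-1,0,0]}}

```text
t: 16.2
ee_pos: [432.9, -56.1, 260.8]
tool_rot: [-3.141, 0.002, 0.119]
ft_force: [-0.5, 1.6, 0.2]
width: 0.549
grasp_force: 0.0
```

Run:
```python
from mos import *
from tips import track
ct=cam("top"); cs=cam("side"); np.save("top3.npy",ct,allow_pickle=True); np.save("side3.npy",cs,allow_pickle=True)
r=np.load("side2.npy",allow_pickle=True).item(); rt=np.load("top2.npy",allow_pickle=True).item()
print(track(cs,r,dict(bp=(303,172,7,8),lev=(304,186,9,12),slot=(308,198,10,10))),track(ct,rt,dict(lev=(196,186,7,10),nose=(197,203,8,12),slot=(194,170,10,12))))
for n,a,b in(("t",ct,"top.npy"),("s",cs,"side.npy")):
    o=np.load(b,allow_pickle=True).item(); print(n,track(a,o,dict(A=(233,172,28,40),B=(284,176,32,44),wb=(268,231,24,24),jar=(201,231,24,24)) if n=="t" else dict(A=(238,174,30,60),B=(174,176,30,58),wb=(199,137,28,45),jar=(268,142,26,34),spray=(353,169,35,61),glue=(120,209,36,52))))
g=ct["color"].astype(float).min(2)
for q in (189,193): print("top",q,g[q,194:208].astype(int))
im=[]
for c,b in ((ct,(178,160,42,60)),): pass
mosaic(ct,cs,"m3.png")
```

```text
{'bp': (0.0, 0.0, 0.98), 'lev': (0.0, -1.0, 0.86), 'slot': (0.0, 0.0, 1.0)} {'lev': (-0.25, 0.5, 0.89), 'nose': (0.0, 0.0, 0.98), 'slot': (0.0, 0.0, 0.97)}
t {'A': (0.0, 0.0, 1.0), 'B': (0.25, 0.0, 0.33), 'wb': (-4.25, -3.0, 0.39), 'jar': (0.0, 0.0, 0.99)}
s {'A': (0.0, 0.0, 1.0), 'B': (0.0, 0.0, 0.94), 'wb': (0.0, 0.0, 1.0), 'jar': (0.0, 0.0, 1.0), 'spray': (0.0, 0.0, 1.0), 'glue': (1.0, -0.25, 0.91)}
top 189 [133  95  61 123 235 233 233 217  64  63  90  72  57  66]
top 193 [158 156 150 155 237 234 231 207 100  71 106 104  68  79]
```

View pics/m3.png

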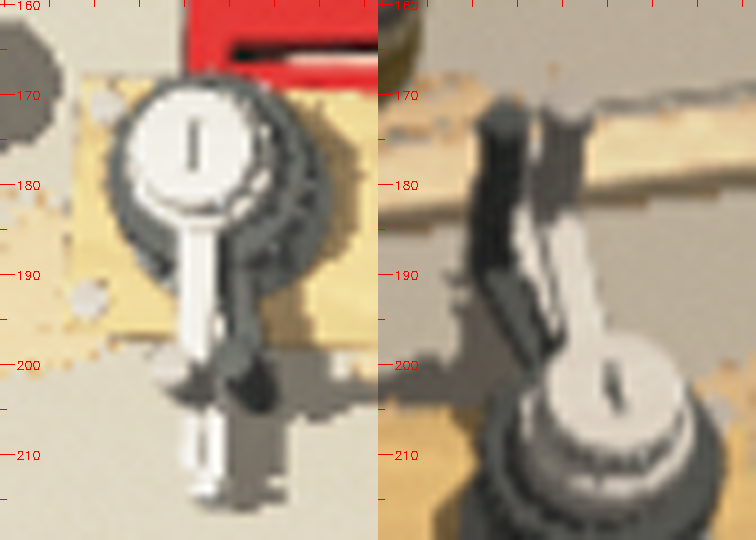

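The pegs stand close together at side px (306.6,171.5) and (299.3,172.1), and the barrel hasn't moved. Last numeric check on ring tightness, mark and glue bottle.

Run:
```python
from mos import *
from tips import track
ct=np.load("top3.npy",allow_pickle=True).item(); cs=np.load("side3.npy",allow_pickle=True).item()
x,y,ti=627.333,192.388,-3.148; st=np.array([.135,.152]); ss=np.array([.148,.224])
f=lambda R,t,z:[x+R*np.cos(t),y+R*np.sin(t),z]
for r in (0,.03,.06): print(r,(proj(cs,[f(75,ti+.25+r,128)])[0]+ss).round(2))
print("ix top/side",proj(ct,[f(105,ti,60)])[0]+st,proj(cs,[f(105,ti,60)])[0]+ss)
for b in(-.02,0,.02): print("nose R95",b,proj(ct,[f(95,ti+b,76)])[0]+st, "R85",proj(ct,[f(85,ti+b,76)])[0]+st)
g=ct["color"].astype(float).min(2)
for q in range(203,217): print(q,g[q,194:210].astype(int))
t0=np.load("top.npy",allow_pickle=True).item(); s0=np.load("side.npy",allow_pickle=True).item(); print("initial tab rows")
g=t0["color"].astype(float).min(2)
for q in range(203,217,2): print(q,g[q,194:210].astype(int))
print("glue",track(ct,t0,dict(g=(338,158,20,24))),[np.abs(c["color"][b[1]:b[3],b[0]:b[2]].astype(int)-o["color"][b[1]:b[3],b[0]:b[2]]).mean((1,2)).astype(int).tolist() for c,o,b in((ct,t0,(332,155,359,185)),(cs,s0,(120,209,156,261)))])
```

```text
0 [299.58 172.47]
0.03 [298.76 172.77]
0.06 [297.94 173.09]
ix top/side [199.93161793 213.87103445] [302.21278307 176.48228555]
nose R95 -0.02 [198.62921311 209.71723467] R85 [198.79203819 206.27825918]
nose R95 0 [199.28713666 209.72718151] R85 [199.37984529 206.28700942]
nose R95 0.02 [199.94549402 209.72403003] R85 [199.9680341  206.28407631]
203 [194 185 146 104  87  81  78  87 115  82  53  46  44  43  55  98]
204 [192 192 183 135  87  81  79  89 129 108  73  50  46  43  61  92]
205 [192 196 194 187 175 151 120 189 131 114  96  71  49  46  77 103]
206 [194 193 193 194 213 224 190 232 220 116 104 100  99  98 102 106]
207 [194 194 193 196 217 230 197 236 229 116 102 104 107 104 107 127]
208 [195 193 194 197 217 230 172 236 228 115 105 105 106 104 103 130]
209 [195 196 195 201 225 229 165 237 229 115 103 104 105 104 106 129]
210 [196 196 195 204 232 229 161 237 228 114 105 104 103 103 105 129]
211 [192 197 196 197 227 235 182 237 228 111 102 104 102 104 102 131]
212 [194 195 196 196 202 211 229 237 229 109 102 102 103 103 104 128]
213 [192 194 196 193 197 205 226 226 162 127 103 104
[... 374 characters left out ...]
2 120 173]
207 [178 169  96 111 171 182 213 225 219 156  97  96  94 118 175 177]
209 [174 110  97 113 174 184 216 227 219 158  96  95  96 115 175 177]
211 [180 179 178 176 177 185 221 226 219 140  96  94  94 117 177 177]
213 [180 179 177 176 181 187 214 215 149 121  95  96  92 118 179 177]
215 [179 178 177 181 177 160 140 135 101 106  92  95  95  97  94 116]
glue {'g': (-0.75, 0.25, 0.98)} [[16, 15, 18, 19, 17, 14, 14, 14, 15, 17, 18, 19, 22, 20, 20, 15, 17, 15, 24, 22, 18, 14, 15, 14, 13, 14, 10, 11, 8, 10], [53, 56, 52, 44, 32, 14, 12, 12, 12, 14, 14, 17, 16, 19, 18, 18, 17, 15, 18, 16, 13, 13, 12, 11, 15, 15, 15, 11, 7, 6, 5, 6, 4, 3, 4, 4, 4, 4, 3, 4, 4, 4, 4, 4, 4, 4, 5, 4, 4, 5, 5, 3]]
```

Run:
```python
from mos import *
from tips import track
s0=np.load("side.npy",allow_pickle=True).item(); t0=np.load("top.npy",allow_pickle=True).item()
for n in ("push1","push2","side2","pre","mid1","side3"): print(n,track(np.load(n+".npy",allow_pickle=True).item(),s0,dict(g=(118,225,40,38),gtop=(120,208,36,20),spray=(353,169,35,61))))
for n in ("top2","top3"): print(n,track(np.load(n+".npy",allow_pickle=True).item(),t0,dict(g=(334,155,26,30),spray=(131,150,40,30))))
c=cam("side"); models.trace("glue_bottle","side") and print([r["box"] for r in models.trace("glue_bottle","side")][:1])
a=t0["color"][172,330:362].mean(1).astype(int); b=np.load("top3.npy",allow_pickle=True).item()["color"][172,330:362].mean(1).astype(int); print(a,b)
```

```text
push1 {'g': (0.75, -0.25, 0.97), 'gtop': (1.5, -0.5, 0.99), 'spray': (0.0, 0.0, 1.0)}
push2 {'g': (0.75, -0.25, 0.97), 'gtop': (1.5, -0.5, 0.99), 'spray': (0.0, 0.0, 1.0)}
side2 {'g': (0.75, -0.25, 0.97), 'gtop': (1.5, 0.0, 0.75), 'spray': (0.0, 0.0, 1.0)}
pre {'g': (0.75, -0.25, 0.98), 'gtop': (1.5, -0.5, 0.99), 'spray': (0.0, 0.0, 1.0)}
mid1 {'g': (0.75, -0.25, 0.98), 'gtop': (1.5, -0.5, 0.99), 'spray': (0.0, 0.0, 1.0)}
side3 {'g': (0.75, -0.25, 0.98), 'gtop': (1.5, 0.25, 0.85), 'spray': (0.0, 0.0, 1.0)}
top2 {'g': (-0.75, 0.25, 0.97), 'spray': (0.0, 0.0, 1.0)}
top3 {'g': (-0.75, 0.25, 0.98), 'spray': (0.0, 0.0, 1.0)}
[[117.5, 208.9, 41.0, 55.2]]
[194 180 131  99 107 116 107  91 103 135 171 198 212 220 152  70  59  74
  95 101 107  99 101  89  90  99 102  96  88 100 158 142] [208 197 144 106 120 126 112  98 132 178 208 221 230 225 135  58  85 111
 113 116 111 100  88  91  98 102 105 100 100 203 164 199]
```

```bash
python3 -c "
from plant import job; print(job.close_job())"
```

```text
the job is handed in; nothing more can be done
None
```

I turned the slack barrel to its mark (within about 0.02 rad by my pictures), then held it there and tightened its lock ring fully; both locked adjusters measured unmoved, but the glue bottle ended about 2–3 mm from where it started, probably brushed by the arm on the first approach, and I left it there (job handed in, verdict not shown).

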